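# Free the upper knife of an overlock machine

### The arm

A 6-joint arm with a two-finger parallel gripper is mounted at the origin on the work surface. World frame = base frame: x ahead of the robot, y to its left, z up, the work surface at z = 0. Lengths are in m, angles in degrees, forces in N, time in s.
With the tool pointing down it reaches from about 0.4 to 0.825 m from the base axis. Payload 7 kg.
Tool frame: the origin (TCP) lies between the finger pads; the fingertips stand 22 mm ahead of it and the grasp point (between the pads) lies 3 mm ahead of it; z points along the fingers, y is the line along which they close (so a half turn about z gives the same grasp; the last joint's range is limited). The gripper opens to 88 mm and grips with 3 to 60 N. Pads are 19 mm wide; open, the fingers measure 130 mm over their backs; the gripper's body (78 mm by 193 mm) begins 47 mm behind the grasp point.
Start: joints at [-59.811, 20.546, 0.682, 0, -70.136, -16.507], TCP at [0.16, -0.656, 0.249] pointing down, gripper open.
Joint ranges: [-176.03, 176.03], [-82.01, 121.73], [-58.28, 71.71], [-173.87, 95.51], [-174.79, -0.11], [-173.66, 173.66]. Speed limits (degrees/s): [136.94, 136.94, 172.46, 180, 180, 180].

### API

Orientations are given as [roll, pitch, yaw] about the fixed x, y, z axes, in that order (R = Rz(yaw) Ry(pitch) Rx(roll)).
In Python, from plant import ctrl gives the robot as it stands.
- The arm moves only by the tool apply_moves, never from a script. Its argument "targets" is a list of rows, each an object with "travel": the shift along the tool's x, y, z in mm, a list of three; "roll": the turn about the tool's z in degrees; "jaw": the finger opening in mm, from 0 to 87.6. In form: [{"travel": [tx, ty, tz], "roll": roll, "jaw": jaw}, ...]. A call has 1 to 10 rows; each row shifts and turns the commanded pose from where the row before left it, along the tool's axes as they then stand; what a row does not reach is not made up. A row lasts 1/10 s, in which the tool goes at most 50 mm and 8.59 degrees, less where a joint would pass 70% of its speed; a pose out of reach is approached as far as the arm can. A call with a gripper value outside its range is refused whole. The fingers move at their own pace and stop on an object; the grip force is fixed at half the most. Time passes only in rows, so rows that do not move let the fingers close. It gives the time, the measured TCP pose, the force, the opening and the grip force at its end, in the units of the state.
- ctrl.get_obs(): the state, without advancing time (a new reading comes with each control period).
- ctrl.snapshot(name): name is "scene" or "top" or "wrist"; returns the picture (400x640x3 uint8, red, green, blue); there is no depth.
- ctrl.calibration(name): a dict with "K" (3x3 intrinsics, pixels), "extrinsics" (4x4, takes a point from camera to world coordinates); the wrist camera has in their place "hand_eye" (4x4, takes a point from camera to tool coordinates, whose origin is the TCP and whose axes are the flange's). Camera axes: x right, y down, z forward; pixel columns grow to the right and rows downward; lengths in m; the calibration is good to about 2 mm. A picture is of the moment at which its call begins: read the wrist's pose just before it. calibration takes no time and is no camera call.
- ctrl.close_job(): hands the job in; it is judged then, once.
The state is a dict: "clock": time; "joint_pos": joint angles; "qvel": joint speeds; "tau": joint torques, N m; "tool_pos": TCP position; "orientation": TCP orientation; "force": force on the tool from outside, world axes, zero at the start; "moment": the same for the moment, N m; "opening": finger opening in m; "gripper_force": force on a finger pad.
Only numpy, scipy, OpenCV 4.12 (cv2) and the standard library are available. Lean on these libraries where they do the work, as an engineer would, in place of code of your own. Each camera call takes 0.05 s, during which the arm holds its last target. There are 200 camera calls.

### The job

The overlock machine is due for a new upper knife: pull its looper cover right down open, then take the round knob of the sprung plunger behind it, pull the plunger fully back to its stop, clear of the hole in the knife carrier, and finish while still holding it back there, with the cover down, so that I can take the knife out. Keep off the loopers and the knife, and leave everything else on the bench and the machine where it lies.

Things in the scene. Friction and masses are not known exactly. Their poses are not given: they have to be found in the camera images.
- machine: overlock sewing machine, 300 mm wide (y), 270 deep, 285 high, fixed. Origin at bench level under the middle of its front edge; -x points out of its front to the operator, +y to the operator's left, z up. Behind the front is the looper bay (y -0.132 to 0.052, 85 mm deep, floor 19 mm, rim 118 mm above the bench). The head overhangs from 180 mm up, but only deeper than 65 mm from the front
- cover_tab (a point): grip centre of the looper cover's finger tab: a block 24 mm wide (machine y), 12 mm thick, sticking out 34 mm up and forward at 45 degrees from the middle of the cover's top edge, free at both sides. With the cover shut it lies 20 mm in front of the machine's front edge, 40 mm right of its middle, 127 mm above the bench. Moves with the cover
- cover_hinge (a point): middle of the looper cover's hinge line, 28 mm above the bench; the line runs along machine y. Does not move
- cover (a joint): looper cover's angle: 0 = shut (upright), 1.5 rad = right down, nearly flat in front of the machine. A panel 183 mm wide, 90 high, 6 thick, 0.1 to 0.2 kg, hinged at its lower edge, swings to the operator; its top lip, 40 mm deep, roofs the bay's front. Stands shut or slightly ajar at first; light friction, falls open by itself from about 0.5 rad
- plunger_knob (a point): centre of the sprung plunger's knob, in the bay behind the cover: round, knurled metal, 25 mm across, 24 mm long, axis level along machine x. Seated it is 24 mm behind the front edge, 62 mm right of the machine's middle, 78 mm above the bench; free 55 mm at its sides, 45 below, open above once the cover is down; its bracket begins 14 mm behind it. Moves with the plunger
- plunger (a joint): travel of the plunger: 0 = its pin is seated 8 mm deep in the hole of the knife carrier, 0.012 m = pulled fully back to its stop. It slides along machine -x (out of the front, towards the operator); its spring pulls it back in with 5 N at 0 rising to 11 N at the stop
- knife: the upper knife, its arm and its carrier, steel, fixed in the bay behind the plunger's bracket (machine x 0.057 to 0.083, y -0.08 to -0.002, up to 132 mm high); origin at the machine's origin
- loopers: the two thin steel loopers in the left of the bay (machine x 0.03 to 0.066, y 0.008 to 0.05, up to 102 mm high); origin at the machine's origin
- tin: small round tin, 56 mm in diameter, 24 mm high, standing on the machine's bed to the left of the bay; bystander
- screwdriver: screwdriver, 160 mm long, lying on the bench right of the machine's front; bystander
- snips: thread snips, 110 mm long, lying on the bench in front of the machine's left; bystander
- hoop: round embroidery hoop wound with white tape, 232 mm across, 18 mm high, lying on the bench; bystander
- cone_a: thread cone, 68 mm across, 130 mm high, on the bench; bystander
- cone_b: thread cone, 68 mm across, 130 mm high, on the bench; bystander
- oil: small oil bottle, 40 mm across, 115 mm high, on the bench; bystander
- ruler: steel ruler, 200 by 30 by 4 mm, lying on the bench; bystander

How it is judged (in metres and radians):
On the way, in this order (a step that is already met when the one before it is completed fails the run):
1. the looper cover is right down (value of joint cover above 1.3 rad), for 0.2 s.
2. the plunger's pin is pulled out of its seat hole by the fingers (value of joint plunger above 0.009 m and contact force between the fingers and plunger above 2 N), for 0.2 s.
At the end, for the whole second after the job is handed in: the fingers hold the plunger back (contact over 4 N) within 1.5 mm of its 12 mm stop, its pin clear of the seat hole, and the looper cover is still down past 1.3 rad (value of joint plunger above 0.0105 m and contact force between the fingers and plunger above 4 N and value of joint cover above 1.3 rad); the arm keeps its last pose, push and grip.
It fails at once if the loopers or the knife are pushed with more than 3 N (contact force between any of the fingers, the arm and loopers above 3 N or contact force between any of the fingers, the arm and knife above 3 N).
It fails at once if a bystander is shifted by more than 25 mm (distance of any of tin, screwdriver, snips, hoop, cone_a, cone_b, oil, ruler from where it was at the start of the episode above 0.025 m).
It also fails if it takes over 43 s, if anything falls off the work surface, if the arm or the gripper's body presses on something with over 40 N, if the wrist force passes 120 N, or if a joint passes its speed limit or range.

## Working session

There is one attempt and no reset: what is moved stays moved. The work goes in short steps, Python scripts to look and compute and a tool call to move; the robot and the scene stay as the last step left them, time stands still between calls to the robot, and variables do not carry over. Pictures are saved under pics/ and viewed, at most 10 in all, crops included, and the job is handed in when it is done.

Besides the shell and the picture viewer there is one more tool, called as name([rows], argument=value, ...), one row to a line, values as JSON. apply_moves: Moves the arm, as the interface text tells. Its arguments: {"type":"object","properties":{"targets":{"type":"array","items":{"type":"object","properties":{"travel":{"type":"array","items":{"type":"number"}},"roll":{"type":"number"},"jaw":{"type":"number"}}}}},"required":["targets"]}

```bash
mkdir -p pics
python3 - <<'E'
from plant import ctrl
import cv2,numpy as np
np.set_printoptions(precision=4,suppress=True)
o=ctrl.get_obs();print(o)
for n in("scene","top"):
    cv2.imwrite(f"pics/{n}0.png",ctrl.snapshot(n)[:,:,::-1]);c=ctrl.calibration(n);print(n,c)
print(ctrl.calibration("wrist"))
E
ls
```

```text
{'clock': 0.0, 'joint_pos': array([-59.8108,  20.5907,   0.6334,  -0.0194, -70.1355, -16.5068]), 'qvel': array([-0.1288, -0.0388,  0.0589,  0.0347, -0.0547,  0.02  ]), 'tau': array([ -0.0005, -58.271 ,  29.3049,   6.9971,   0.0067,  -0.0001]), 'tool_pos': array([ 0.1595, -0.6554,  0.2476]), 'orientation': array([ 179.9058,   -0.0089, -166.3243]), 'force': array([0.2439, 0.5667, 0.3276]), 'moment': array([-0.0123, -0.0285,  0.0422]), 'gripper_force': 0.0, 'opening': 0.08764263265693016}
scene {'K': array([[425.286 ,   0.    , 318.725 ],
       [  0.    , 425.286 , 199.1722],
       [  0.    ,   0.    ,   1.    ]]), 'extrinsics': array([[ 0.9867,  0.1211, -0.108 ,  0.6425],
       [ 0.1623, -0.7455,  0.6465, -0.7274],
       [-0.0022, -0.6554, -0.7553,  0.9777],
       [ 0.    ,  0.    ,  0.    ,  1.    ]])}
top {'K': array([[488.8412,   0.    , 323.2084],
       [  0.    , 488.8412, 198.082 ],
       [  0.    ,   0.    ,   1.    ]]), 'extrinsics': array([[-0.0165, -0.9889,  0.1477,  0.2807],
       [-0.9999,  0.0167,  0.0006, -0.013 ],
       [-0.0031, -0.1477, -0.989 ,  1.589 ],
       [ 0.    ,  0.    ,  0.    ,  1.    ]])}
{'K': array([[314.747 ,   0.    , 314.5082],
       [  0.    , 314.747 , 204.2642],
       [  0.    ,   0.    ,   1.    ]]), 'hand_eye': array([[ 0.0004, -0.9616, -0.2743,  0.0743],
       [ 1.    ,  0.0001,  0.0013, -0.0011],
       [-0.0013, -0.2743,  0.9616, -0.1367],
       [ 0.    ,  0.    ,  0.    ,  1.    ]])}
pics
```

View pics/scene0.png

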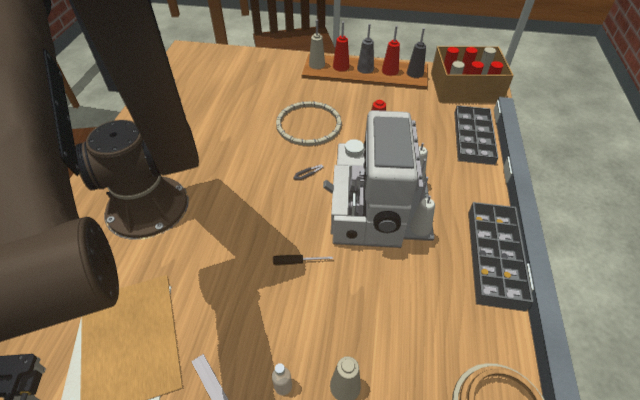

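View pics/top0.png

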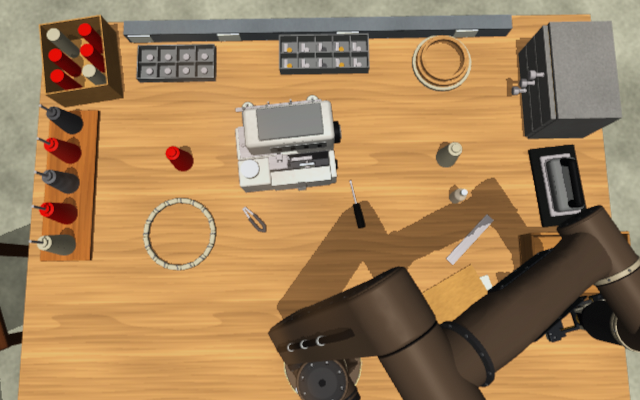

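The scene view shows the machine at about (385,190), its front facing the robot (left), with the snips at (308,172) and the screwdriver at (303,259). The top view shows the machine front along (243,190)-(337,183), the screwdriver at (357,205), the snips at (254,219) and the hoop at (180,233).

Run:
```python
import cv2,numpy as np
a=cv2.imread("pics/top0.png")[90:205,225:355];b=cv2.imread("pics/scene0.png")[105:255,320:450]
f=lambda i:cv2.resize(i,(390,3*i.shape[0]),interpolation=cv2.INTER_CUBIC)
a=f(a);b=f(b);c=np.zeros((450,790,3),np.uint8);c[:a.shape[0],:390]=a;c[:b.shape[0],400:]=b
cv2.imwrite("pics/crop1.png",c)
```

```text
(no output)
```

View pics/crop1.png

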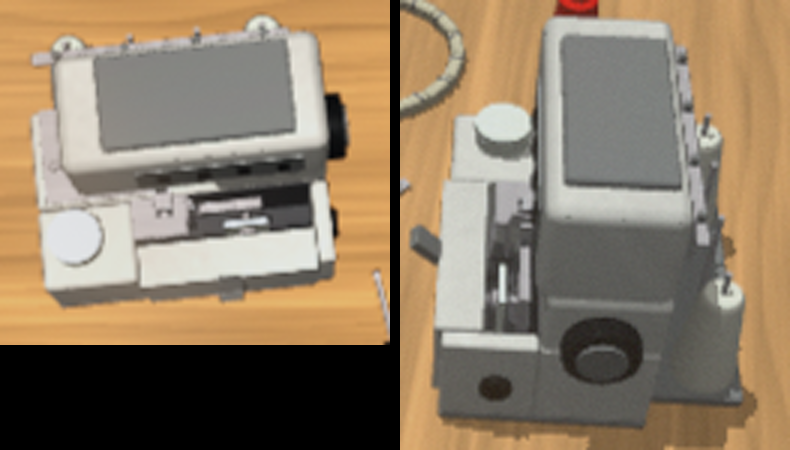

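The crop shows the tab at top pixel about (302,187) and scene pixel about (328,186). The cover is shut, and the tin stands at top pixel about (250,169).

```bash
cat > h.py <<'E'
import numpy as np
from scipy.spatial.transform import Rotation as Rn
from plant import ctrl
np.set_printoptions(precision=4,suppress=True)
def cam(n,o=None):
    c=ctrl.calibration(n)
    if n!="wrist": return c["K"],c["extrinsics"]
    o=o or ctrl.get_obs();T=np.eye(4);T[:3,:3]=Rn.from_euler("xyz",o["orientation"],degrees=True).as_matrix();T[:3,3]=o["tool_pos"]
    return c["K"],T@c["hand_eye"]
def ray(C,p):
    d=C[1][:3,:3]@np.linalg.solve(C[0],[p[0],p[1],1]);return C[1][:3,3],d/np.linalg.norm(d)
def plane(C,p,z):
    o,d=ray(C,p);return o+d*(z-o[2])/d[2]
def tri(*rays):
    A=sum(np.eye(3)-np.outer(d,d) for o,d in rays);b=sum((np.eye(3)-np.outer(d,d))@o for o,d in rays)
    X=np.linalg.solve(A,b);return X,[np.linalg.norm(np.cross(X-o,d)) for o,d in rays]
def proj(C,X):
    P=np.linalg.inv(C[1])@np.append(X,1);q=C[0]@P[:3];return q[:2]/q[2]
E
python3 - <<'E'
from h import *
t,s=cam("top"),cam("scene")
T=lambda x,y:(225+x/3,90+y/3); S=lambda x,y:(320+(x-400)/3,105+y/3)
print("tab",tri(ray(t,T(232,288)),ray(s,S(425,243))))
print("tin",plane(t,T(73,237),.142),plane(s,S(503,120),.142))
a,b=plane(t,T(140,286),.118),plane(t,T(318,262),.118);print(a,b,np.degrees(np.arctan2(b[0]-a[0],-(b[1]-a[1]))))
print("screwdr",plane(t,(349,181),.01),plane(t,(360,226),.01),"snips",plane(t,(254,219),.01))
E
```

```text
tab (array([0.5381, 0.051 , 0.1274]), [np.float64(0.0009984838825030508), np.float64(0.0009984838825031893)])
tin [0.5894 0.2096 0.142 ] [0.5917 0.2116 0.142 ]
[0.5425 0.1447 0.118 ] [ 0.5642 -0.037   0.118 ] 6.832838561896068
screwdr [ 0.5718 -0.0976  0.01  ] [ 0.4231 -0.1296  0.01  ] snips [0.4517 0.2138 0.01  ]
```

apply_moves([
  {"travel":[0,0,0],"roll":6.7,"jaw":60},
  {"travel":[-28,32,0],"roll":0,"jaw":60},
  {"travel":[-28,32,0],"roll":0,"jaw":60},
  {"travel":[-28,32,0],"roll":0,"jaw":60},
  {"travel":[-28,32,0],"roll":0,"jaw":60},
  {"travel":[-28,32,0],"roll":0,"jaw":60},
  {"travel":[-28,32,0],"roll":0,"jaw":60},
  {"travel":[-28,32,0],"roll":0,"jaw":60},
  {"travel":[-28,32,0],"roll":0,"jaw":60},
  {"travel":[-28,32,0],"roll":0,"jaw":60},
])

```text
clock: 1.1
tool_pos: [0.3752, -0.3377, 0.2485]
orientation: [180.0, -0.0, -173.0]
force: [0.6, -0.4, -0.5]
opening: 0.0598
gripper_force: 0.0
```

apply_moves([
  {"travel":[-28,32,0],"roll":0,"jaw":60},
  {"travel":[-14,33,0],"roll":0,"jaw":60},
  {"travel":[-14,33,0],"roll":0,"jaw":60},
  {"travel":[-14,33,0],"roll":0,"jaw":60},
  {"travel":[-14,33,0],"roll":0,"jaw":60},
  {"travel":[-14,33,0],"roll":0,"jaw":60},
  {"travel":[-14,33,0],"roll":0,"jaw":60},
  {"travel":[-14,33,0],"roll":0,"jaw":60},
  {"travel":[-14,33,0],"roll":0,"jaw":60},
  {"travel":[-14,33,0],"roll":0,"jaw":60},
])

```text
clock: 2.1
tool_pos: [0.4875, 0.0074, 0.2485]
orientation: [180.0, -0.0, -173.0]
force: [1.2, 0.3, 0.1]
opening: 0.0601
gripper_force: 0.0
```

apply_moves([
  {"travel":[0,0,0],"roll":0,"jaw":60},
  {"travel":[0,0,0],"roll":0,"jaw":60},
])

```text
clock: 2.3
tool_pos: [0.4874, 0.0066, 0.2481]
orientation: [-180.0, -0.1, -172.9]
force: [0.1, -0.8, -0.7]
opening: 0.0596
gripper_force: 0.0
```

Run:
```python
from h import *
import cv2
o=ctrl.get_obs();i=ctrl.snapshot("wrist");cv2.imwrite("pics/w1.png",i[:,:,::-1])
print(o["clock"],o["tool_pos"],o["orientation"],o["opening"])
print(proj(cam("wrist",o),[.538,.051,.127]))
```

```text
2.3 [0.4874 0.0066 0.2481] [-179.9922   -0.0588 -172.9168] 0.05956996775426355
[357.3387 264.5704]
```

View pics/w1.png

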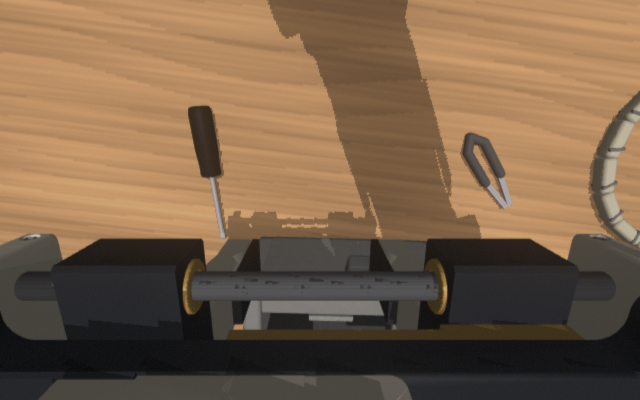

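The wrist view shows the tab at about (357,263), within 2 px of the predicted (357,264.6). The machine front runs along row 240, and the gripper rod hides the bay.

Run:
```python
import cv2
a=cv2.imread("pics/w1.png")[225:345,215:415];cv2.imwrite("pics/w1c.png",cv2.convertScaleAbs(cv2.resize(a,None,fx=4,fy=4,interpolation=cv2.INTER_CUBIC),alpha=1.6))
```

```text
(no output)
```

View pics/w1c.png

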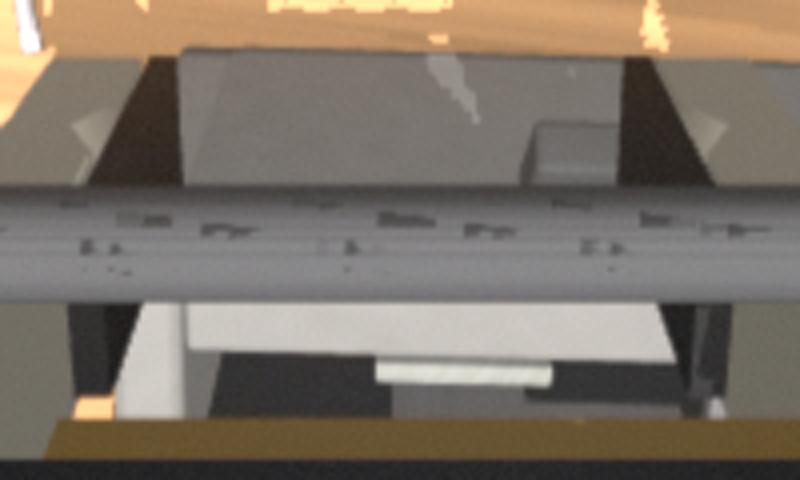

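Run:
```python
from h import *
o=dict(tool_pos=np.array([.4874,.0066,.2481]),orientation=[-179.992,-.0588,-172.917])
c=cam("wrist",o);P=lambda x,y:(215+x/4,225+y/4)
a=np.radians(6);R=np.array([[np.cos(a),-np.sin(a),0],[np.sin(a),np.cos(a),0],[0,0,1]])
tab=np.array([.538,.051,.127]);org=tab-R@[-.02,-.04,.127];print("org",org,"yaw6")
loc=lambda X:R.T@(X-org)
print("lip back right",loc(plane(c,P(190,350),.118)),"lip back left",loc(plane(c,P(665,360),.118)))
print("tab corner",loc(plane(c,P(537,122),.139)),loc(plane(c,P(537,122),.135)))
print("cover bottom",loc(plane(c,P(183,48),.028)),loc(plane(c,P(610,55),.028)))
t=cam("top");T=lambda x,y:(225+x/3,90+y/3)
for n,p in dict(frontleft=(50,290),lipL=(140,286),lipR=(318,262),lipRb=(316,231),lipLb=(137,254)).items(): print(n,loc(plane(t,T(*p),.118)))
print("knob est",org+R@[.024,-.062,.078])
```

```text
org [0.5537 0.0929 0.    ] yaw6
lip back right [ 0.0376 -0.1283  0.118 ] lip back left [ 0.0383 -0.0121  0.118 ]
tab corner [-0.0344 -0.0493  0.139 ] [-0.0325 -0.0488  0.135 ]
cover bottom [-0.0051 -0.1435  0.028 ] [-0.0053 -0.0137  0.028 ]
frontleft [0.0012 0.1442 0.118 ]
lipL [-0.0058  0.0527  0.118 ]
lipR [-0.0031 -0.1303  0.118 ]
lipRb [ 0.0292 -0.1322  0.118 ]
lipLb [0.0276 0.0523 0.118 ]
knob est [0.5841 0.0337 0.078 ]
```

apply_moves([
  {"travel":[-17,14,0],"roll":1,"jaw":60},
  {"travel":[-17,14,0],"roll":0,"jaw":60},
  {"travel":[-17,13,0],"roll":0,"jaw":60},
  {"travel":[0,0,0],"roll":0,"jaw":60},
  {"travel":[0,0,35],"roll":0,"jaw":60},
  {"travel":[0,0,35],"roll":0,"jaw":60},
  {"travel":[0,0,24],"roll":0,"jaw":60},
  {"travel":[0,0,20],"roll":0,"jaw":60},
  {"travel":[0,0,0],"roll":0,"jaw":60},
])

```text
clock: 3.25
tool_pos: [0.5316, 0.0504, 0.132]
orientation: [-179.9, -0.3, -174.1]
force: [-0.2, 0.1, 0.6]
opening: 0.0601
gripper_force: 0.0
```

Run:
```python
from h import *
import cv2
o=ctrl.get_obs();i=ctrl.snapshot("wrist")[:,:,::-1];s=ctrl.snapshot("scene")[:,:,::-1]
print(o["clock"],o["tool_pos"],o["orientation"],o["opening"],o["force"])
c=np.zeros((480,800,3),np.uint8);c[:250,:400]=cv2.resize(i,(400,250));c[:480,400:]=cv2.resize(s[100:244,310:430],(400,480),interpolation=cv2.INTER_CUBIC)
c[250:450,:400]=cv2.resize(i[200:300,220:420],(400,200));cv2.imwrite("pics/g1.png",cv2.convertScaleAbs(c,alpha=1.4))
```

```text
3.25 [0.5316 0.0504 0.132 ] [-179.9279   -0.3011 -174.1262] 0.06008579115760024 [-0.1962  0.1453  0.5857]
```

View pics/g1.png

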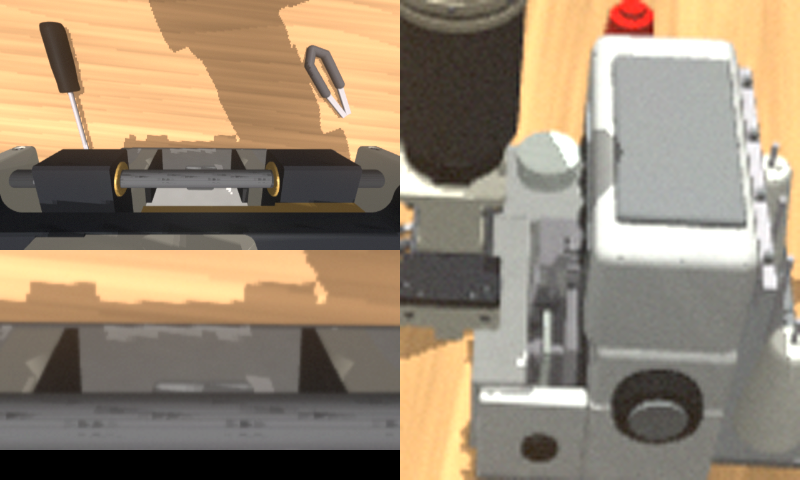

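The tab's lit edge at (213,388) in the lower inset lies between the open fingers, roughly centred, so I'll close on it and pull the cover along its arc.

apply_moves([
  {"travel":[0,0,0],"roll":0,"jaw":15},
  {"travel":[0,0,0],"roll":0,"jaw":15},
  {"travel":[0,0,0],"roll":0,"jaw":15},
  {"travel":[0,0,0],"roll":0,"jaw":15},
  {"travel":[0,0,0],"roll":0,"jaw":15},
])

```text
clock: 3.85
tool_pos: [0.5339, 0.0526, 0.1348]
orientation: [180.0, 0.0, -174.0]
force: [-2.9, 13.2, 4.2]
opening: 0.0255
gripper_force: 8.2
```

apply_moves([
  {"travel":[0,0,0],"roll":0,"jaw":15},
  {"travel":[0,0,0],"roll":0,"jaw":15},
  {"travel":[9,0,2],"roll":0,"jaw":15},
  {"travel":[8.5,0,3.4],"roll":0,"jaw":15},
  {"travel":[8.4,0,4],"roll":0,"jaw":15},
  {"travel":[8,0,4.4],"roll":0,"jaw":15},
])

```text
clock: 4.45
tool_pos: [0.5016, 0.0505, 0.1221]
orientation: [179.9, 0.3, -174.0]
force: [-0.2, 7.7, 4.3]
opening: 0.0238
gripper_force: 30.0
```

apply_moves([
  {"travel":[7.5,0,5.3],"roll":0,"jaw":15},
  {"travel":[7.1,0,5.7],"roll":0,"jaw":15},
  {"travel":[6.5,0,6.5],"roll":0,"jaw":15},
  {"travel":[2,0,2.5],"roll":0,"jaw":15},
  {"travel":[0,0,0],"roll":0,"jaw":50},
  {"travel":[0,0,-45],"roll":0,"jaw":60},
  {"travel":[0,0,-45],"roll":0,"jaw":60},
  {"travel":[0,0,-45],"roll":0,"jaw":60},
  {"travel":[0,0,-45],"roll":0,"jaw":60},
])

```text
clock: 5.35
tool_pos: [0.4767, 0.0461, 0.2829]
orientation: [-180.0, 0.0, -174.0]
force: [1.7, 0.7, 0.3]
opening: 0.0569
gripper_force: 0.0
```

apply_moves([
  {"travel":[-30,0,-40],"roll":0,"jaw":50},
  {"travel":[-35,0,-30],"roll":0,"jaw":50},
  {"travel":[-35,0,0],"roll":0,"jaw":50},
  {"travel":[0,0,0],"roll":0,"jaw":50},
  {"travel":[0,0,0],"roll":0,"jaw":50},
])

```text
clock: 5.85
tool_pos: [0.5768, 0.0567, 0.3496]
orientation: [-180.0, -0.1, -174.1]
force: [-0.2, -0.2, -0.9]
opening: 0.0502
gripper_force: 0.0
```

Run:
```python
from h import *
import cv2
o=ctrl.get_obs();i=ctrl.snapshot("wrist")[:,:,::-1];s=ctrl.snapshot("scene")[:,:,::-1]
cv2.imwrite("pics/w2full.png",i)
print(o["clock"],o["tool_pos"],o["orientation"],o["opening"],o["force"])
org=np.array([.5537,.0947,0]);a=np.radians(6);R=np.array([[np.cos(a),-np.sin(a),0],[np.sin(a),np.cos(a),0],[0,0,1]])
c=cam("wrist",o)
for n,X in dict(knob=[.024,-.062,.078],knobfront=[.012,-.062,.078],tabopen=[-.1,-.04,.015]).items(): print(n,proj(c,org+R@X))
v=np.zeros((560,800,3),np.uint8);v[:500]=cv2.resize(i,(800,500));v[400:,:200]=cv2.resize(s[100:250,300:440],(200,160))
cv2.imwrite("pics/w2.png",cv2.convertScaleAbs(v,alpha=1.3))
```

```text
5.85 [0.5768 0.0567 0.3496] [-179.9682   -0.123  -174.054 ] 0.05022334818270855 [-0.2079 -0.2335 -0.8988]
knob [298.5515 177.545 ]
knobfront [298.4201 168.4963]
tabopen [315.1325  81.8696]
```

View pics/w2.png

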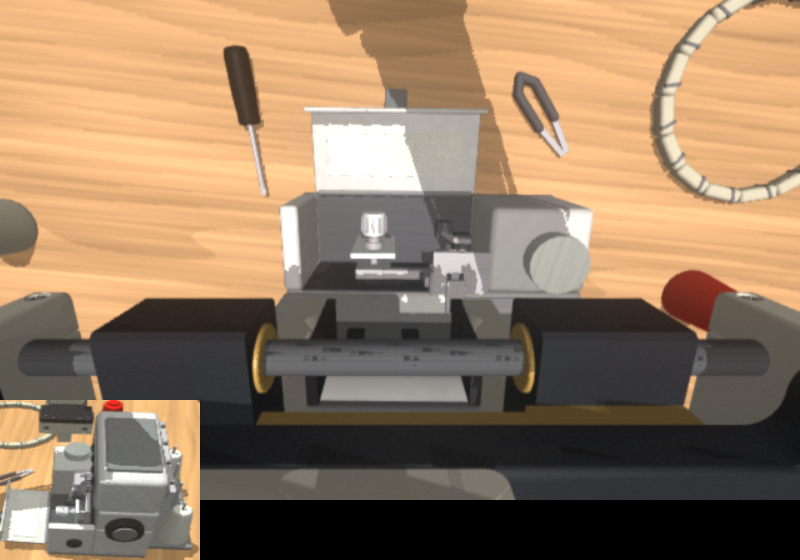

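The cover is right down: its panel spans (315,110)-(478,190) with the tab at (396,98). The knob shows at view (374,226), i.e. camera pixel (299,180), within 3 px of the prediction. The bystanders are unmoved. Next I'll measure the knob precisely.

Run:
```python
from h import *
import cv2
i=cv2.imread("pics/w2full.png");g=cv2.cvtColor(i,cv2.COLOR_BGR2GRAY)
r=g[162:205,275:325];m=(r>110).astype(np.uint8)
for k in range(0,43): 
    x=np.flatnonzero(m[k]); print(162+k,(x.min()+275,x.max()+275,len(x)) if len(x) else "-")
o=ctrl.get_obs();c=cam("wrist",o)
org=np.array([.5537,.0947,0]);a=np.radians(6);R=np.array([[np.cos(a),-np.sin(a),0],[np.sin(a),np.cos(a),0],[0,0,1]])
for p in [(299,169.5),(299,180.5),(289,180),(310,180)]: print(p,[(R.T@(plane(c,p,z)-org)).round(4) for z in(.078,.0905)])
```

```text
162 -
163 -
164 -
165 -
166 -
167 -
168 -
169 -
170 (np.int64(291), np.int64(307), 17)
171 (np.int64(290), np.int64(307), 18)
172 (np.int64(290), np.int64(307), 18)
173 (np.int64(289), np.int64(308), 20)
174 (np.int64(289), np.int64(308), 20)
175 (np.int64(289), np.int64(308), 20)
176 (np.int64(289), np.int64(308), 20)
177 (np.int64(289), np.int64(309), 21)
178 (np.int64(289), np.int64(309), 21)
179 (np.int64(289), np.int64(308), 20)
180 (np.int64(289), np.int64(309), 21)
181 (np.int64(289), np.int64(309), 21)
182 (np.int64(289), np.int64(308), 20)
183 (np.int64(289), np.int64(308), 20)
184 (np.int64(289), np.int64(308), 20)
185 (np.int64(290), np.int64(307), 18)
186 (np.int64(290), np.int64(307), 18)
187 (np.int64(291), np.int64(306), 16)
188 (np.int64(292), np.int64(306), 15)
189 (np.int64(295), np.int64(303), 9)
190 (np.int64(296), np.int64(302), 7)
191 (np.int64(295), np.int64(303), 9)
192 (np.int64(295), np.int64(302), 8)
193 (np.int64(295), np.int64(302), 8)
194 (np.int64(293), np.int64(304), 12)
195 (np.int64(292), np.int64(304), 13)
196 (np.int64(292), np.int64(304), 13)
197 (np.int64(292), np.int64(304), 13)
198 (np.int64(293), np.int64(304), 12)
199 (np.int64(294), np.int64(304), 11)
200 -
201 -
202 (np.int64(280), np.int64(315), 36)
203 (np.int64(280), np.int64(316), 37)
204 (np.int64(280), np.int64(316), 37)
(299, 169.5) [array([ 0.013 , -0.0612,  0.078 ]), array([ 0.0109, -0.0606,  0.0905])]
(299, 180.5) [array([ 0.0277, -0.0614,  0.078 ]), array([ 0.0251, -0.0608,  0.0905])]
(289, 180) [array([ 0.027 , -0.0747,  0.078 ]), array([ 0.0245, -0.0736,  0.0905])]
(310, 180) [array([ 0.027 , -0.0469,  0.078 ]), array([ 0.0245, -0.0467,  0.0905])]
```

apply_moves([
  {"travel":[2,-21,0],"roll":0,"jaw":50},
  {"travel":[0,0,40],"roll":0,"jaw":50},
  {"travel":[0,0,40],"roll":0,"jaw":50},
  {"travel":[0,0,40],"roll":0,"jaw":50},
  {"travel":[0,0,40],"roll":0,"jaw":50},
  {"travel":[0,0,35],"roll":0,"jaw":50},
  {"travel":[0,0,0],"roll":0,"jaw":50},
  {"travel":[0,0,0],"roll":0,"jaw":50},
])

```text
clock: 6.75
tool_pos: [0.5767, 0.0356, 0.1568]
orientation: [-180.0, -0.0, -174.0]
force: [0.5, -0.1, 0.4]
opening: 0.0499
gripper_force: 0.0
```

Run:
```python
from h import *
import cv2
P=[]
for k in range(4):
    o=ctrl.get_obs();P.append(o["tool_pos"]);s=ctrl.snapshot("scene" if k else "top")[:,:,::-1]
    if k==0:t=s
P=np.array(P);print(o["clock"],P,P.mean(0),o["orientation"],o["force"])
org=np.array([.5537,.0947,0]);a=np.radians(6);R=np.array([[np.cos(a),-np.sin(a),0],[np.sin(a),np.cos(a),0],[0,0,1]])
print("local",R.T@(P.mean(0)-org))
v=np.zeros((480,800,3),np.uint8);v[:,:400]=cv2.resize(s[100:244,310:430],(400,480),interpolation=cv2.INTER_CUBIC);v[:480,400:]=cv2.resize(t[90:246,230:360],(400,480),interpolation=cv2.INTER_CUBIC)
cv2.imwrite("pics/a1.png",cv2.convertScaleAbs(v,alpha=1.3))
```

```text
6.9 [[0.5767 0.0356 0.1568]
 [0.5776 0.0359 0.1579]
 [0.578  0.0361 0.1584]
 [0.578  0.0361 0.1584]] [0.5776 0.0359 0.1579] [ 179.9634    0.2235 -173.9891] [-0.0345 -0.6324  0.6277]
local [ 0.0176 -0.0609  0.1579]
```

View pics/a1.png

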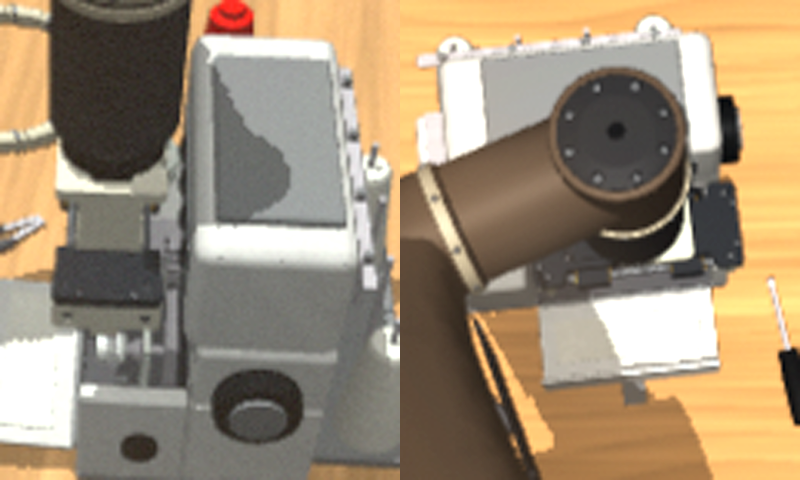

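Run:
```python
from h import *
s=cam("scene");A=np.array([.578,.036])
for n,(x,y) in dict(cylR=(188,100),cylL=(52,100),cylRlow=(180,140),flR=(180,165),flL=(58,190),neckR=(150,230),bodyR=(160,290)).items():
    o,d=ray(s,(310+x*.3,100+y*.3));h=d[:2]/np.linalg.norm(d[:2]);w=A-o[:2]
    t=(w@h)/np.linalg.norm(d[:2]);print(n,"dist",w[0]*h[1]-w[1]*h[0],"z at closest",(o+t*d)[2])
```

```text
cylR dist -0.04790227249574147 z at closest 0.34655894638444984
cylL dist 0.04575507419890219 z at closest 0.34042339545637146
cylRlow dist -0.045272905240258725 z at closest 0.3098442064674346
flR dist -0.047110195118660034 z at closest 0.28643966453550773
flL dist 0.040470955212025164 z at closest 0.25483509356791634
neckR dist -0.02976695656106245 z at closest 0.21753808000993458
bodyR dist -0.041747238613165386 z at closest 0.1527116703800725
```

The wrist cylinder has a radius of about 47 mm, so I grip 3 mm further forward to stay clear of the head.

apply_moves([
  {"travel":[3,0,0],"roll":0,"jaw":50},
  {"travel":[0,0,15],"roll":0,"jaw":50},
  {"travel":[0,0,15],"roll":0,"jaw":50},
  {"travel":[0,0,12],"roll":0,"jaw":50},
  {"travel":[0,0,10],"roll":0,"jaw":50},
])

```text
clock: 7.45
tool_pos: [0.5737, 0.0354, 0.1035]
orientation: [180.0, 0.0, -174.0]
force: [0.4, -0.1, 0.9]
opening: 0.0503
gripper_force: 0.0
```

apply_moves([
  {"travel":[0,0,5],"roll":0,"jaw":50},
  {"travel":[0,0,5],"roll":0,"jaw":50},
  {"travel":[0,0,3],"roll":0,"jaw":50},
  {"travel":[0,0,0],"roll":0,"jaw":50},
  {"travel":[0,0,0],"roll":0,"jaw":50},
])

```text
clock: 7.95
tool_pos: [0.574, 0.0354, 0.091]
orientation: [180.0, 0.0, -174.0]
force: [-0.0, -0.4, -0.0]
opening: 0.0498
gripper_force: 0.0
```

apply_moves([
  {"travel":[0,0,0],"roll":0,"jaw":15},
  {"travel":[0,0,0],"roll":0,"jaw":15},
  {"travel":[0,0,0],"roll":0,"jaw":15},
  {"travel":[0,0,0],"roll":0,"jaw":15},
  {"travel":[0,0,0],"roll":0,"jaw":15},
  {"travel":[0,0,0],"roll":0,"jaw":15},
])

```text
clock: 8.55
tool_pos: [0.5738, 0.0353, 0.0909]
orientation: [-180.0, 0.0, -174.0]
force: [-0.4, -0.3, 2.0]
opening: 0.0241
gripper_force: 30.0
```

apply_moves([
  {"travel":[2,0,0],"roll":0,"jaw":15},
  {"travel":[2,0,0],"roll":0,"jaw":15},
  {"travel":[2,0,0],"roll":0,"jaw":15},
  {"travel":[2,0,0],"roll":0,"jaw":15},
  {"travel":[0,0,0],"roll":0,"jaw":15},
])

```text
clock: 9.05
tool_pos: [0.5676, 0.0348, 0.091]
orientation: [180.0, 0.2, -174.0]
force: [8.9, -2.7, -6.6]
opening: 0.0235
gripper_force: 30.0
```

apply_moves([
  {"travel":[2,0,0],"roll":0,"jaw":15},
  {"travel":[2,0,0],"roll":0,"jaw":15},
  {"travel":[1,0,0],"roll":0,"jaw":15},
  {"travel":[0,0,0],"roll":0,"jaw":15},
  {"travel":[0,0,0],"roll":0,"jaw":15},
])

```text
clock: 9.55
tool_pos: [0.5634, 0.0344, 0.091]
orientation: [180.0, 0.3, -174.0]
force: [10.1, -3.9, -7.6]
opening: 0.0239
gripper_force: 30.0
```

apply_moves([
  {"travel":[1,0,0],"roll":0,"jaw":15},
  {"travel":[0,0,0],"roll":0,"jaw":15},
  {"travel":[0,0,0],"roll":0,"jaw":15},
])

```text
clock: 9.85
tool_pos: [0.5625, 0.0343, 0.091]
orientation: [180.0, 0.3, -174.0]
force: [10.7, -1.8, -9.6]
opening: 0.0238
gripper_force: 30.0
```

apply_moves([
  {"travel":[1,0,0],"roll":0,"jaw":15},
  {"travel":[0,0,0],"roll":0,"jaw":15},
  {"travel":[0,0,0],"roll":0,"jaw":15},
])

```text
clock: 10.15
tool_pos: [0.5617, 0.0342, 0.091]
orientation: [180.0, 0.3, -174.0]
force: [10.6, -3.5, -10.0]
opening: 0.0235
gripper_force: 30.0
```

apply_moves([
  {"travel":[1,0,0],"roll":0,"jaw":15},
  {"travel":[0,0,0],"roll":0,"jaw":15},
  {"travel":[0,0,0],"roll":0,"jaw":15},
])

```text
clock: 10.45
tool_pos: [0.5616, 0.0342, 0.091]
orientation: [180.0, 0.4, -174.0]
force: [14.3, -4.1, -11.9]
opening: 0.024
gripper_force: 30.0
```

apply_moves([
  {"travel":[1,0,0],"roll":0,"jaw":15},
  {"travel":[0,0,0],"roll":0,"jaw":15},
  {"travel":[0,0,0],"roll":0,"jaw":15},
])

```text
clock: 10.75
tool_pos: [0.5615, 0.0343, 0.0911]
orientation: [180.0, 0.5, -174.0]
force: [18.4, -5.3, -15.6]
opening: 0.0241
gripper_force: 29.9
```

The stop is reached: position holds at 12.2 mm of travel while the force rises. I ease off 1 mm and check that it holds without drift.

apply_moves([
  {"travel":[-1,0,0],"roll":0,"jaw":15},
  {"travel":[0,0,0],"roll":0,"jaw":15},
  {"travel":[0,0,0],"roll":0,"jaw":15},
  {"travel":[0,0,0],"roll":0,"jaw":15},
  {"travel":[0,0,0],"roll":0,"jaw":15},
  {"travel":[0,0,0],"roll":0,"jaw":15},
  {"travel":[0,0,0],"roll":0,"jaw":15},
  {"travel":[0,0,0],"roll":0,"jaw":15},
  {"travel":[0,0,0],"roll":0,"jaw":15},
  {"travel":[0,0,0],"roll":0,"jaw":15},
])

```text
clock: 11.75
tool_pos: [0.5616, 0.0343, 0.091]
orientation: [180.0, 0.4, -174.0]
force: [14.6, -3.4, -12.8]
opening: 0.0233
gripper_force: 30.0
```

Run:
```python
from h import *
import cv2
s=ctrl.snapshot("scene")[:,:,::-1];t=ctrl.snapshot("wrist")[:,:,::-1]
v=np.zeros((480,800,3),np.uint8);v[:,:400]=cv2.resize(s[140:260,300:400],(400,480),interpolation=cv2.INTER_CUBIC);v[:250,400:]=cv2.resize(t,(400,250))
cv2.imwrite("pics/f1.png",cv2.convertScaleAbs(v,alpha=1.4));o=ctrl.get_obs();print(o["clock"],o["tool_pos"],o["force"],o["opening"],o["gripper_force"])
```

```text
11.85 [0.5616 0.0343 0.091 ] [ 14.1881  -4.1198 -12.9616] 0.02350318168956958 29.954276382923126
```

View pics/f1.png

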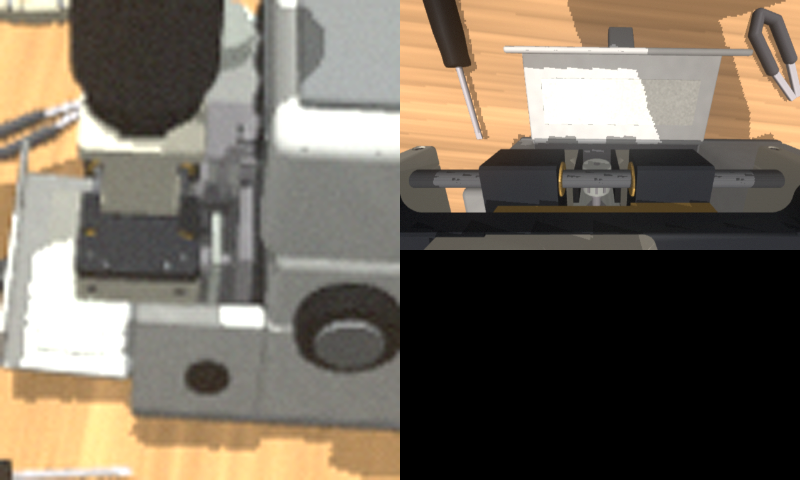

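The wrist view shows the knob held between the pads at (597,170) and the cover flat at (620,95). The hold is steady at the stop, so I'm handing it in.

```bash
python3 -c "
from plant import ctrl
print(ctrl.close_job())"
```

```text
the job is handed in; nothing more can be done
None
```

The looper cover is right down and the gripper is holding the plunger back at its stop (about 12 mm travel, 30 N grip, no drift over 1 s). I saw no contact with the loopers or knife and no bystander moved in the views, and I handed the job in at about 12 s; the hand-in returned no verdict.

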